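# Press a badge in the hand-cranked badge press

### The arm

A 6-joint arm with a two-finger parallel gripper is mounted at the origin on the work surface. World frame = base frame: x ahead of the robot, y to its left, z up, the work surface at z = 0. Lengths are in m, angles in rad, forces in N, time in s.
With the tool pointing down it reaches from about 0.4 to 0.825 m from the base axis. Payload 7 kg.
Tool frame: the origin (TCP) lies midway between the tips of the shut fingers; the grasp point (between the pads) lies env.tcp_to_grasp behind it (env.tcp_to_grasp is the distance from the TCP to the grasp point, in m); z points along the fingers, y is the line along which they close (so a half turn about z gives the same grasp; the last joint's range is limited). The gripper opens to 85 mm and grips with 20 to 120 N. Pads are 22 mm wide; open, the fingers measure 114 mm over their backs; the gripper's body (76 mm by 85 mm) begins 54 mm behind the grasp point. The pads swing forward as they close: fully open they stand 13 mm farther back than shut.
Start: joints at [-0.992, 0.359, 0.012, 0, -1.224, -0.288], TCP at [0.194, -0.647, 0.231] pointing down, gripper open.
Joint ranges: [-3.07, 3.07], [-1.43, 2.12], [-1.02, 1.25], [-3.03, 1.67], [-3.05, -0], [-3.03, 3.03]. Speed limits (rad/s): [2.39, 2.39, 3.01, 3.14, 3.14, 3.14].

### API

Orientations are given as a unit quaternion [w, x, y, z].
In Python, from station import telemetry, imaging, workorder, env gives the robot as it stands.
- The arm moves only by the shell command python3 -m inch 'ROWS' [FORCE]. ROWS is a JSON object of lists of equal length, an entry for each row: "dp": the shift along the tool's x, y, z in cm, a list of three; "yaw": the turn about the tool's z in degrees; "grip": the closure, from 0 (fully open) to 1 (shut). A call has 1 to 12 rows; each row shifts and turns the commanded pose from where the row before left it, along the tool's axes as they then stand; what a row does not reach is not made up. A row lasts 1/8 s, in which the tool goes at most 62.5 mm and 10.7 degrees, less where a joint would pass 70% of its speed; a pose out of reach is approached as far as the arm can. A call is refused whole if a number of a shift passes 6.25 or a number of a turn 10.7, either way. A call with a gripper value outside its range is refused whole. The fingers move at their own pace and stop on an object; FORCE is the grip in N (left out, the last holds). Time passes only in rows, so rows that do not move let the fingers close. It gives the time, the measured TCP pose, the force, the opening and the grip force at its end, in the units of the state.
- telemetry.read_state(): the state, without advancing time (a new reading comes with each control period).
- imaging.snapshot(name): name is "side" or "top" or "wrist"; returns a dict with "img" (420x560x3 uint8, blue, green, red), "camera_matrix" (3x3 intrinsics, pixels), "dist" ([k1, k2, p1, p2, k3] as OpenCV has them; the pictures are not rectified), "world_from_camera" (4x4, takes a point from camera to world coordinates); the wrist camera has in their place "mount" (4x4, takes a point from camera to tool coordinates, whose origin is the TCP and whose axes are the flange's). Camera axes: x right, y down, z forward; pixel columns grow to the right and rows downward; lengths in m; the calibration is good to about 2 mm. A picture is of the moment at which its call begins: read the wrist's pose just before it. There is no depth.
- workorder.finish_job(): hands the job in; it is judged then, once.
The state is a dict: "time_s": time; "joint_pos": joint angles; "qvel": joint speeds; "tau": joint torques, N m; "tcp_pos": TCP position; "tcp_rot": TCP orientation; "force": force on the tool from outside, world axes, zero at the start; "wrist_torque": the same for the moment, N m; "grip_width": finger opening in m; "grasp_force": force on a finger pad.
Only numpy, scipy, OpenCV 4.12 (cv2) and the standard library are available. Lean on these libraries where they do the work, as an engineer would, in place of code of your own. Each camera call takes 0.05 s, during which the arm holds its last target. There are 200 camera calls.

### The job

Seat the blue-faced badge cartridge flat in the brass cup of the badge press, then take the black crank handle and wind it clockwise (seen from above) at a calm, steady pace, through the heavy point in every turn without letting the crank run away, until the carriage is fully home against the end stop. Hold it there for a moment with a firm but gentle push of about 15 N, then ease off and let go, leaving the cartridge seated in the cup and the red and yellow cartridges undisturbed.

Things in the scene. Friction and masses are not known exactly. Their poses are not given: they have to be found in the camera images.
- badge_blue_mid (a point): Badge cartridge with a blue face on a white plastic puck: a disc 47 mm in diameter, 20 mm high, about 60 g (40 to 85 g), lying flat on the desk. The point is its centre, half-way up; z is up. Two more of the same size, red and yellow, lie elsewhere: any of the three may be left or right of the press.
- badge_red_mid (a point): Bystander: the same cartridge with a red face; its centre, half-way up. Leave it alone.
- badge_yellow_mid (a point): Bystander: the same cartridge with a yellow face; its centre, half-way up. Leave it alone.
- press: The badge press: grey base 150 mm (its x) by 370 mm (its y) by 40 mm high, fixed to the desk; origin at the centre of its underside. Cup and carriage are at its -y end and run towards +y, to partly under a blue bridge (142 mm wide in x, from y = -92 to -32 mm; clear up to 84 mm above the desk, its top at 104 mm). The crank's axis is at y = +100 mm.
- cup_floor (a point): Centre of the inner floor of the brass cup on the aluminium carriage, 56 mm above the desk. The cup is open upward: 51 mm inside diameter at the floor, 57 mm at the rim, 65 mm outside; the rim is 6 mm above the floor. A seated cartridge stands flat on the floor, its centre 10 mm above it, its upper 14 mm proud of the rim. Axes as the press.
- carriage (a joint): Travel of the carriage along the press's +y, in m: 0 at the loading end, where it starts; fully home at 26 mm, where the crank meets a hard end stop. One clockwise turn of the crank drives it some 12 to 13 mm, so a little over two turns are needed. The reading is too coarse to stop by (1.5 mm here is 50 mm at the handle): feel for the stop.
- crank: The crank's hub, turning about a vertical axis at the +y end of the press; origin on that axis, z up, its x pointing along the steel crank arm to the handle (a red counterweight is on the other side). Arm top 99 mm above the desk. Clockwise from above drives the carriage home. The handle may start at any angle around the axis.
- handle (a point): Centre of the black upright handle on the crank arm: a round sleeve, 24 mm in diameter, 50 mm tall (101 to 151 mm above the desk), 70 mm from the crank axis, clear all round; the point is half-way up. The sleeve spins freely on its pin, so it can be held from above without turning the gripper.
- crank_arm (a joint): Give of the stiff torsion spring between the crank arm and its hub, rad: 0 unloaded, positive when the handle is pushed clockwise, about 0.004 rad for each newton at the handle (18 N m per rad). More than 0.09 rad (23 N) either way is forcing it; 0.031 to 0.09 rad (8 to 23 N) against the end stop is a firm push.
- head: The round grey housing, 100 mm wide, under the crank, 40 to 80 mm above the desk, fixed. A spring cam in it makes one heavy point per turn, half a turn from where the crank starts: it resists with up to about 10 N at the handle over some 2 rad before that point, then drives the crank on nearly as hard for 2 rad, so a crank that is pushed but not held runs away. Elsewhere about 1.5 N.

How it is judged:
By the outcome, as a careful person would: the job done as asked, in the order asked, and still so for the second after the job is handed in, with the robot touching nothing.
It also fails if it takes over 72 s, if anything falls off the work surface, if the arm or the gripper's body presses on something with over 40 N, if the wrist force passes 120 N, or if a joint passes its speed limit or range.

## Working session

There is one attempt and no reset: what is moved stays moved. The work goes in short steps, Python scripts to look and compute and a shell command to move; the robot and the scene stay as the last step left them, time stands still between calls to the robot, and variables do not carry over. Pictures are saved under pics/ and viewed, at most 10 in all, crops included, and the job is handed in when it is done.

```bash
mkdir -p pics; ls; cat > h.py <<'E'
import numpy as np, cv2
from station import telemetry, imaging, workorder, env
from scipy.spatial.transform import Rotation as R
def Rq(q): return R.from_quat([q[1],q[2],q[3],q[0]]).as_matrix()
def snap(n,f):
    s=telemetry.read_state(); d=imaging.snapshot(n)
    if n=='wrist':
        T=np.eye(4);T[:3,:3]=Rq(s['tcp_rot']);T[:3,3]=s['tcp_pos'];d['world_from_camera']=T@np.array(d['mount'])
    cv2.imwrite(f'pics/{f}.png',d['img']); np.savez(f'pics/{f}.npz',K=d['camera_matrix'],D=d['dist'],T=d['world_from_camera']); return d
def pt(f,u,v,z):
    c=np.load(f'pics/{f}.npz'); p=cv2.undistortPoints(np.array([[[u,v]]],float),c['K'],c['D'])[0,0]
    r=c['T'][:3,:3]@[p[0],p[1],1]; o=c['T'][:3,3]; return o+r*(z-o[2])/r[2]
E
python3 - <<'E'
from h import *
s=telemetry.read_state(); print({k:np.round(v,3).tolist() for k,v in s.items()}, env.tcp_to_grasp); print(Rq(s['tcp_rot']).round(3))
for n in('top','side'): snap(n,n+'0')
a=cv2.imread('pics/top0.png')
cv2.imwrite('pics/top0b.png',cv2.resize(a,(784,588)))
E
```

```text
pics
{'time_s': 0.0, 'joint_pos': [-0.992, 0.359, 0.011, -0.0, -1.224, -0.288], 'qvel': [0.0, -0.003, -0.0, -0.001, -0.001, -0.0], 'tau': [0.0, -58.331, 29.342, 6.936, -0.006, -0.0], 'tcp_pos': [0.193, -0.646, 0.23], 'tcp_rot': [-0.0, -0.145, 0.989, 0.001], 'force': [0.139, -0.956, 0.251], 'wrist_torque': [0.025, -0.014, 0.065], 'grasp_force': 0.0, 'grip_width': 0.085} 0.0187
[[-0.958 -0.287 -0.001]
 [-0.287  0.958  0.002]
 [ 0.     0.002 -1.   ]]
```

View pics/top0.png

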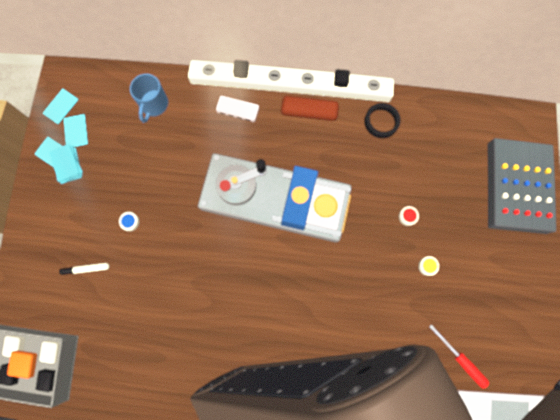

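View pics/side0.png

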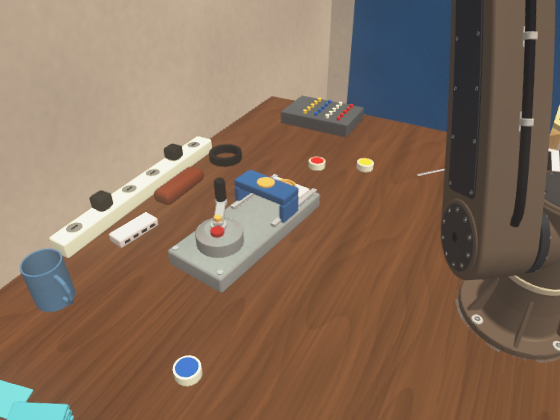

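The top view shows blue at (128,221), the crank hub at (235,183) with its handle at (261,166), the cup at (326,205), red at (409,215) and yellow at (429,265). Next I convert these to world positions.

```bash
python3 - <<'E'
from h import *
for n,u,v,z in [('blue',128,221,.02),('red',409,215,.02),('yel',429,265,.02),('cup',326,205,.056),('handle',261,166,.151),('hub',235,183,.08),('bridge',300,197,.104),
 ('c1',213,156,.04),('c2',200,209,.04),('c3',350,184,.04),('c4',341,239,.04)]:
    p=pt('top0',u,v,z); print(n,p.round(3),np.hypot(p[0],p[1]).round(3))
print(np.load('pics/top0.npz')['T'].round(2))
b=pt('side0',187,367,.02);print('blue side',b.round(3)); print('handle side', pt('side0',220,181,.151).round(3), 'hub',pt('side0',220,235,.08).round(3))
a=cv2.imread('pics/top0.png')[145:250,190:360]
cv2.imwrite('pics/crop1.png',cv2.resize(a,None,fx=4.5,fy=4.5,interpolation=cv2.INTER_CUBIC))
E
```

```text
blue [0.482 0.402 0.02 ] 0.628
red [ 0.571 -0.318  0.02 ] 0.654
yel [ 0.447 -0.375  0.02 ] 0.584
cup [ 0.567 -0.099  0.056] 0.576
handle [0.623 0.067 0.151] 0.627
hub [0.595 0.131 0.08 ] 0.609
bridge [ 0.57  -0.031  0.104] 0.57
c1 [0.671 0.201 0.04 ] 0.701
c2 [0.529 0.216 0.04 ] 0.571
c3 [ 0.632 -0.157  0.04 ] 0.651
c4 [ 0.488 -0.144  0.04 ] 0.509
[[ 0.1  -0.97  0.2   0.32]
 [-0.99 -0.1   0.02  0.  ]
 [-0.   -0.2  -0.98  1.15]
 [ 0.    0.    0.    1.  ]]
blue side [0.48  0.402 0.02 ]
handle side [0.622 0.073 0.151] hub [0.576 0.151 0.08 ]
```

View pics/crop1.png

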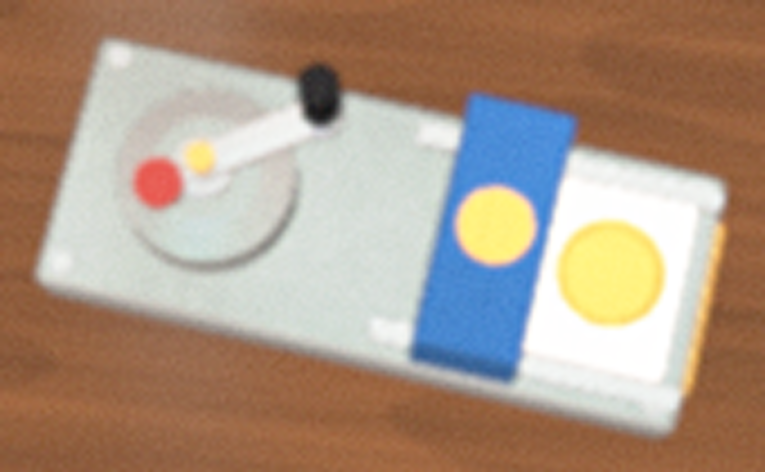

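The crop gives these full-image positions: cup rim at (325.8,205.7), hub cap at (234.4,179.9), handle top at (260.9,162.8), and the four base corners. I'll fit the press to these and plan the approach to blue.

```bash
python3 - <<'E'
from h import *
P=lambda u,v,z: pt('top0',190+u/4.5,145+v/4.5,z)
c=np.array([P(103,42,.04),P(38,283,.04),P(672,425,.04),P(725,185,.04)])
loc=np.array([[75,185],[-75,185],[-75,-185],[75,-185]])/1000 
print(c.round(3)); 
A=c[:,:2];ma=A.mean(0)
for l in (loc,):
    H=l.T@(A-ma);U,S,V=np.linalg.svd(H);Rm=(V.T@U.T);print('det',np.linalg.det(Rm));print(Rm.round(3),ma,(A-ma-l@Rm.T).round(3))
print('axis',ma+Rm@[0,.1],'y dir ang',np.degrees(np.arctan2(Rm[1,1],Rm[0,1])))
cup=P(611,273,.062)[:2];print('cup',cup,Rm.T@(cup-ma))
print('hubcap',P(200,157,.105),'head',P(208,172,.08))
h=P(319,80,.151)[:2];print('handle',h,h-ma-Rm@[0,.1],np.hypot(*(h-ma-Rm@[0,.1])))
E
```

```text
[[ 0.676  0.202  0.04 ]
 [ 0.531  0.22   0.04 ]
 [ 0.487 -0.14   0.04 ]
 [ 0.627 -0.161  0.04 ]]
det 0.9999999999999992
[[ 0.992  0.129]
 [-0.129  0.992]] [0.58001577 0.03033211] [[-0.002 -0.002]
 [ 0.002 -0.003]
 [ 0.005  0.003]
 [-0.004  0.002]]
axis [0.59290333 0.12949819] y dir ang 82.59537813368948
cup [ 0.56417054 -0.09786722] [ 0.00080867 -0.1291723 ]
hubcap [0.59578192 0.13012762 0.105     ] head [0.59437557 0.12776369 0.08      ]
handle [0.63063356 0.06831036] [ 0.03773023 -0.06118782] 0.07188546693060324
```

```bash
Z='[0,0,0]'; python3 -m inch '{"dp":[[0,0,0],[0,0,0],[0,0,0],[0,0,0],[0,0,0],[0,0,0],[0,0,0],[-3.8,-2.6,0],[-3.8,-2.6,0],[-3.8,-2.6,0],[-3.8,-2.6,0],[-3.8,-2.6,0]],"yaw":[-9.4,-9.4,-9.4,-9.4,-9.4,-9.4,-9.4,0,0,0,0,0],"grip":[0,0,0,0,0,0,0,0,0,0,0,0]}' 20
python3 -m inch '{"dp":[[-3.8,-2.6,0],[-3.8,-2.6,0],[-3.8,-2.6,0],[-3.8,-2.6,0],[-3.8,-2.6,0],[-5,0.8,0],[-5,0.8,0],[-5,0.8,0],[-5,0.8,0],[-5,0.8,0],[-5,0.8,0],[-5,0.8,0]],"yaw":[0,0,0,0,0,0,0,0,0,0,0,0],"grip":[0,0,0,0,0,0,0,0,0,0,0,0]}'
python3 -m inch '{"dp":[[-5,0.8,0],[-5,0.8,0],[-5,0.8,0],[-5,0.8,0],[-5,0.8,0],[-5,0.8,0],[0,0,0],[0,0,0]],"yaw":[0,0,0,0,0,0,0,0],"grip":[0,0,0,0,0,0,0,0]}'
python3 - <<'E'
from h import *
s=telemetry.read_state(); print(Rq(s['tcp_rot']).round(3)); snap('wrist','w1'); snap('side','s1')
E
```

```text
time_s: 1.6
tcp_pos: [0.348, -0.474, 0.231]
tcp_rot: [-0.0, -0.659, 0.752, 0.0]
force: [-0.6, 0.3, 0.5]
grip_width: 0.0858
grasp_force: 0.0
time_s: 3.1
tcp_pos: [0.491, 0.0519, 0.2313]
tcp_rot: [0.0, -0.659, 0.752, 0.0]
force: [0.9, 0.8, -0.0]
grip_width: 0.0851
grasp_force: 0.0
time_s: 4.1
tcp_pos: [0.4829, 0.3538, 0.2307]
tcp_rot: [-0.001, -0.659, 0.752, -0.0]
force: [-0.0, 0.3, 0.6]
grip_width: 0.0855
grasp_force: 0.0
[[-0.131 -0.991 -0.001]
 [-0.991  0.131 -0.001]
 [ 0.001  0.001 -1.   ]]
```

View pics/w1.png

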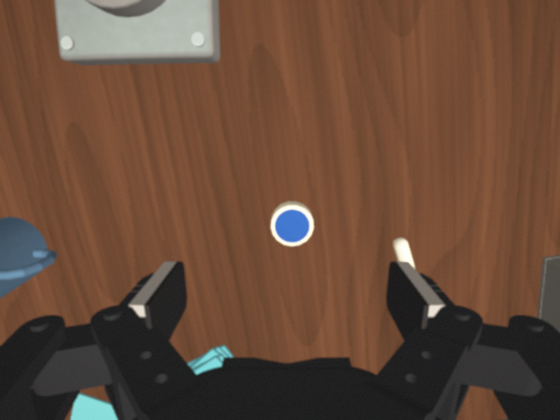

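The wrist view shows blue's face centre at (292,225). The press base's +y edge runs from (60,60) to (218,60).

```bash
python3 - <<'E'
from h import *
s=telemetry.read_state()
b=pt('w1',292,225,.02); M=Rq(s['tcp_rot']); print(b, 'edge',pt('w1',61,58,.04),pt('w1',217,58,.04)); d=b-s['tcp_pos']; print((M.T@d*100).round(2))
print('diam',np.linalg.norm(pt('w1',270,225,.018)-pt('w1',314,225,.018)))
E
```

```text
[0.48260496 0.401519   0.02      ] edge [0.67794771 0.20299617 0.04      ] [0.53032728 0.22642028 0.04      ]
[-4.8   0.7  21.12]
diam 0.04832509729397433
```

```bash
python3 -m inch '{"dp":[[-1.2,0.18,3.2],[-1.2,0.18,3.2],[-1.2,0.18,3.2],[-1.2,0.17,3.2],[0,0,2.5],[0,0,2.5],[0,0,2.5],[0,0,1.6],[0,0,0.65],[0,0,0],[0,0,0]],"yaw":[0,0,0,0,0,0,0,0,0,0,0],"grip":[0,0,0,0,0,0,0,0,0,0,0]}' 30
python3 -m inch '{"dp":[[0,0,0],[0,0,0],[0,0,0],[0,0,0],[0,0,0],[0,0,0],[0,0,0],[0,0,0]],"yaw":[0,0,0,0,0,0,0,0],"grip":[0.3,0.5,0.8,1,1,1,1,1]}' 30
```

```text
time_s: 5.58
tcp_pos: [0.483, 0.403, 0.0067]
tcp_rot: [0.001, -0.659, 0.752, 0.0]
force: [-0.2, 0.3, 0.2]
grip_width: 0.0856
grasp_force: 0.0
time_s: 6.58
tcp_pos: [0.4826, 0.4028, 0.0065]
tcp_rot: [0.0, -0.659, 0.752, 0.0]
force: [-1.5, -1.0, 6.7]
grip_width: 0.0456
grasp_force: 30.3
```

```bash
python3 -m inch '{"dp":[[0,0,-1],[0,0,-3],[0,0,-4.5],[0,0,-4.5],[0,0,-4],[0,0,-2.3],[0,0,0]],"yaw":[0,0,0,0,0,0,0],"grip":[1,1,1,1,1,1,1]}'
python3 -m inch '{"dp":[[3,-0.9,0],[4.2,-1.26,0],[4.4,-1.32,0],[4.4,-1.32,0],[4.4,-1.32,0],[4.4,-1.32,0],[4.4,-1.32,0],[4.4,-1.32,0],[4.4,-1.32,0],[4.4,-1.32,0],[4.2,-1.26,0],[2,-0.6,0]],"yaw":[0,0,0,0,0,0,0,0,0,0,0,0],"grip":[1,1,1,1,1,1,1,1,1,1,1,1]}'
python3 -m inch '{"dp":[[0,0,1],[0,0,2],[0,0,2],[0,0,2],[0,0,1],[0,0,0],[0,0,0]],"yaw":[0,0,0,0,0,0,0],"grip":[1,1,1,1,1,1,1]}'
python3 - <<'E'
from h import *
snap('wrist','w2'); snap('side','s2');snap('top','t2')
s=telemetry.read_state();print(s['tcp_pos'],Rq(s['tcp_rot']).round(3).tolist())
E
```

```text
time_s: 7.45
tcp_pos: [0.4832, 0.4033, 0.2015]
tcp_rot: [0.002, -0.659, 0.752, 0.0]
force: [-0.3, 0.2, -0.8]
grip_width: 0.0456
grasp_force: 30.9
time_s: 8.95
tcp_pos: [0.5619, -0.1013, 0.1974]
tcp_rot: [-0.001, -0.658, 0.753, 0.001]
force: [0.5, 0.6, -0.0]
grip_width: 0.0456
grasp_force: 30.9
time_s: 9.82
tcp_pos: [0.5637, -0.0983, 0.1194]
tcp_rot: [0.0, -0.659, 0.752, -0.0]
force: [-0.1, 0.4, -1.7]
grip_width: 0.0457
grasp_force: 30.9
[ 0.56373022 -0.09833931  0.11951722] [[-0.131, -0.991, 0.001], [-0.991, 0.131, 0.0], [-0.0, -0.001, -1.0]]
```

View pics/w2.png

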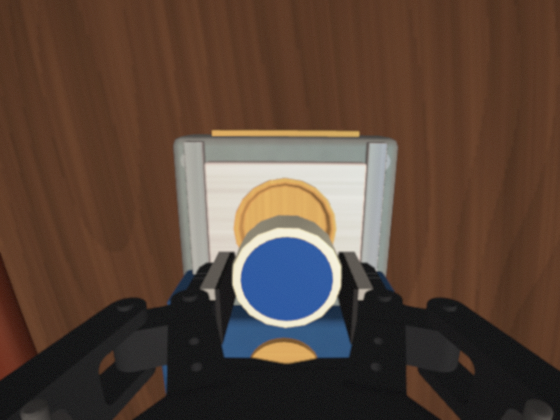

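The wrist view shows the cartridge face at (287,277). The cup rim is centred near (285,229), spanning columns 234 to 336 with its top at row 178. Next I measure both and the offset between them.

```bash
python3 - <<'E'
from h import *
s=telemetry.read_state();M=Rq(s['tcp_rot']);t=s['tcp_pos']
c=pt('w2',285,229,.062);b=pt('w2',287,277,t[2]-.0065+.02)
print('outer d',np.linalg.norm(pt('w2',234,229,.062)-pt('w2',336,229,.062)),'cart d',np.linalg.norm(pt('w2',233,277,.133)-pt('w2',341,277,.133)))
print(c,b,'tool cm',M.T@(c-b)*100, M.T@(c-t)*100, M.T@(b-t)*100)
E
```

```text
outer d 0.06332515376770763 cart d 0.045116800997715104
[ 0.56444269 -0.09772051  0.062     ] [ 0.56290466 -0.10029024  0.13301722] tool cm [-0.27278523 -0.11027677  7.10194169] [-0.06895925 -0.0556233   5.75181397] [ 0.20382598  0.05465347 -1.35012772]
```

```bash
python3 -m inch '{"dp":[[-0.2,-0.1,1],[0,0,1.5],[0,0,1.2],[0,0,0.8],[0,0,0.3],[0,0,0.2],[0,0,0.2],[0,0,0.2],[0,0,0]],"yaw":[0,0,0,0,0,0,0,0,0],"grip":[1,1,1,1,1,1,1,1,1]}'

```

```text
time_s: 11.1
tcp_pos: [0.5645, -0.0966, 0.0648]
tcp_rot: [0.0, -0.659, 0.752, 0.0]
force: [-0.3, -0.3, -1.2]
grip_width: 0.0458
grasp_force: 30.9
```

```bash
python3 -m inch '{"dp":[[0,0,0.1],[0,0,0.1],[0,0,0]],"yaw":[0,0,0],"grip":[1,1,1]}'

```

```text
time_s: 11.48
tcp_pos: [0.5646, -0.0966, 0.0627]
tcp_rot: [-0.0, -0.659, 0.752, 0.0]
force: [-0.4, -0.0, -0.7]
grip_width: 0.0453
grasp_force: 30.9
```

```bash
python3 -m inch '{"dp":[[0,0,0.1],[0,0,0]],"yaw":[0,0],"grip":[1,1]}'
python3 - <<'E'
from h import *
a=snap('side','s3')['img'][140:250,160:340]; cv2.imwrite('pics/s3c.png',cv2.resize(a,None,fx=4,fy=4,interpolation=cv2.INTER_CUBIC))
E
```

```text
time_s: 11.72
tcp_pos: [0.5646, -0.0966, 0.0624]
tcp_rot: [0.0, -0.659, 0.752, -0.0]
force: [-2.2, 0.8, 6.3]
grip_width: 0.0458
grasp_force: 31.6
```

View pics/s3c.png

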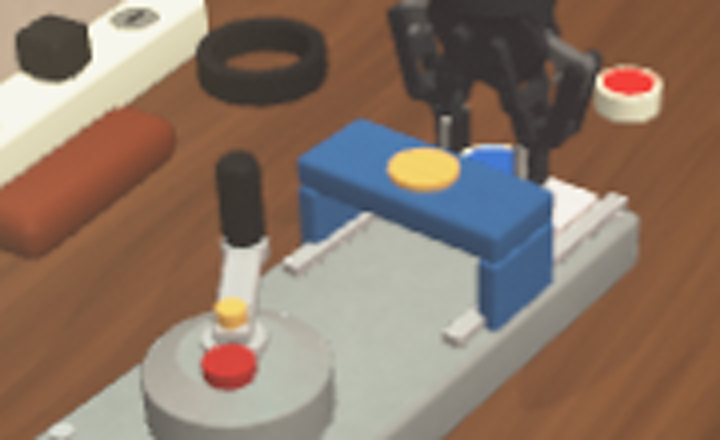

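Contact came at TCP z = 0.0624, which matches the expected seated height, and the side view shows the badge level behind the bridge. Releasing and rising.

```bash
python3 -m inch '{"dp":[[0,0,0],[0,0,0],[0,0,0],[0,0,0],[0,0,0],[0,0,-1],[0,0,-3],[0,0,-4.5],[0,0,-4.5],[0,0,-2],[0,0,0]],"yaw":[0,0,0,0,0,0,0,0,0,0,0],"grip":[0.8,0.6,0.3,0,0,0,0,0,0,0,0]}'
python3 - <<'E'
from h import *
snap('wrist','w4')
s=telemetry.read_state();print(s['tcp_pos'],Rq(s['tcp_rot']).round(3).tolist())
E
```

```text
time_s: 13.15
tcp_pos: [0.5656, -0.0965, 0.2145]
tcp_rot: [0.002, -0.659, 0.752, -0.001]
force: [-0.0, -0.7, -1.2]
grip_width: 0.0853
grasp_force: 0.0
[ 0.56476476 -0.09647924  0.21287244] [[-0.131, -0.991, 0.002], [-0.991, 0.131, 0.0], [-0.001, -0.002, -1.0]]
```

View pics/w4.png

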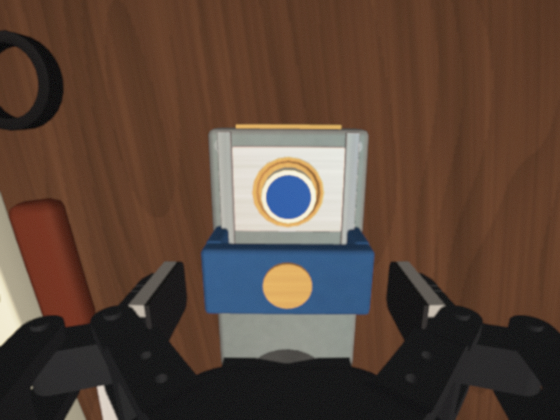

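The cartridge appears centred in the cup: face at (288,197), rim centre around (288,191). Next I check this numerically and plan the look at the handle.

```bash
python3 - <<'E'
from h import *
s=telemetry.read_state();M=Rq(s['tcp_rot']);t=np.array(s['tcp_pos'])
print('face',pt('w4',288,197,.076),'rim',pt('w4',288,191.5,.062))
h=pt('w4',280,200,.151); off=h-t; print('look off',off)
tgt=np.array([.631,.068,.151]); print('go to',(tgt-off)[:2],'z',t[2],'tool cm',M.T@(tgt-off-t)*100, 'col',s['joint_pos'])
E
```

```text
face [ 0.56460455 -0.09696642  0.076     ] rim [ 0.56438447 -0.09867763  0.062     ]
look off [ 0.00276424 -0.01669112 -0.06187244]
go to [0.62823576 0.08469112] z 0.21287243624625315 tool cm [-18.79336289  -3.91429701   0.02108887] col [ 1.72047531e-01  2.03840547e-01 -2.46383287e-01 -1.71001078e-04
 -1.11859383e+00 -3.03603556e-01]
```

```bash
python3 -m inch '{"dp":[[-2,-0.4,-1],[-4,-0.8,0],[-4,-0.8,0],[-4,-0.9,0],[-3.2,-0.7,0],[-1.6,-0.3,0],[0,0,0],[0,0,0]],"yaw":[0,0,0,0,0,0,0,0],"grip":[0,0,0,0,0,0,0,0]}'
python3 - <<'E'
from h import *
snap('wrist','w5')
s=telemetry.read_state();print(s['tcp_pos'],Rq(s['tcp_rot']).round(3).tolist())
E
```

```text
time_s: 14.2
tcp_pos: [0.6275, 0.0843, 0.2216]
tcp_rot: [-0.0, -0.659, 0.752, 0.0]
force: [-0.5, -0.3, -0.2]
grip_width: 0.0853
grasp_force: 0.0
[0.62760046 0.08403854 0.22178444] [[-0.132, -0.991, -0.0], [-0.991, 0.132, -0.0], [0.0, 0.0, -1.0]]
```

View pics/w5.png

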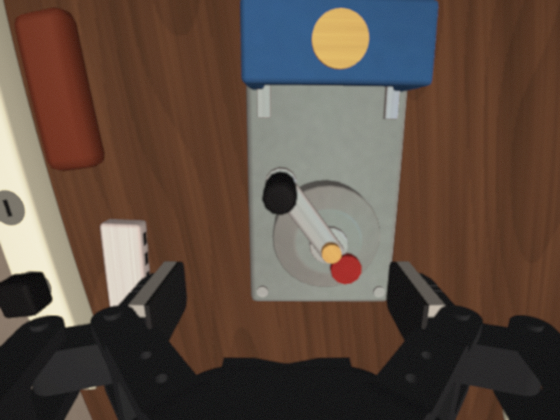

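The wrist view shows the handle top at (280,196), the hub cap at (331,254) and the head circle centred near (327,233).

```bash
python3 - <<'E'
from h import *
s=telemetry.read_state();M=Rq(s['tcp_rot']);t=np.array(s['tcp_pos'])
h=pt('w5',280,196,.151);print('handle',h,M.T@(h-t)*100)
for z in(.1,.105,.11):print('cap',z,pt('w5',331,254,z))
print('head',pt('w5',327,233,.08), np.linalg.norm(pt('w5',273,233,.08)-pt('w5',381,233,.08)))
for n,a in [('top',(.5944,.129))]: print(np.hypot(*(h[:2]-a)),np.degrees(np.arctan2(h[1]-a[1],h[0]-a[0])))
print('base corners',pt('w5',253,300,.04),pt('w5',387,300,.04))
E
```

```text
handle [0.62909747 0.06661834 0.151     ] [ 1.7059422 -0.3799119  7.0786186]
cap 0.1 [0.59594591 0.13305136 0.1       ]
cap 0.105 [0.59637734 0.1308821  0.105     ]
cap 0.11 [0.59680877 0.12871285 0.11      ]
head [0.59585523 0.12131822 0.08      ] 0.09593196504313728
0.07138196645306666 -60.91663478182591
base corners [0.67872086 0.20123382 0.04      ] [0.53556535 0.22062402 0.04      ]
```

```bash
python3 -m inch '{"dp":[[0.8,-0.2,0],[0.9,-0.18,1.5],[0,0,3],[0,0,3],[0,0,2.5],[0,0,1.2],[0,0,0.25],[0,0,0],[0,0,0]],"yaw":[0,0,0,0,0,0,0,0,0],"grip":[0,0,0,0,0,0,0,0,0]}' 60
python3 -m inch '{"dp":[[0,0,0],[0,0,0],[0,0,0],[0,0,0],[0,0,0],[0,0,0],[0,0,0],[0,0,0],[0,0,0],[0,0,0]],"yaw":[0,0,0,0,0,0,0,0,0,0],"grip":[0.2,0.4,0.5,0.55,0.6,0.65,0.7,0.8,1,1]}' 60
python3 - <<'E'
from h import *
s=telemetry.read_state();t=np.array(s['tcp_pos']);M=Rq(s['tcp_rot'])
v=t[:2]-[.595,.129];print(t,np.hypot(*v),np.degrees(np.arctan2(v[1],v[0])))
p0=np.degrees(np.arctan2(v[1],v[0]));p0=-61
a=np.radians(p0-5*np.arange(73));P=np.c_[7*np.cos(a),7*np.sin(a)]
Q=(np.c_[P,0*a]@M)[:,:2];Q=np.round(Q-Q[0],2);d=np.diff(Q,axis=0)
for i in range(0,72,12):print(','.join('[%g,%g,0]'%tuple(r.round(2)) for r in d[i:i+12]))
E
```

```text
time_s: 15.38
tcp_pos: [0.63, 0.0675, 0.1083]
tcp_rot: [0.001, -0.659, 0.752, -0.0]
force: [-0.4, 0.1, -0.1]
grip_width: 0.0855
grasp_force: 0.0
time_s: 16.62
tcp_pos: [0.6297, 0.0673, 0.1075]
tcp_rot: [0.0, -0.659, 0.752, -0.0]
force: [0.9, -1.3, 1.5]
grip_width: 0.0226
grasp_force: 58.7
[0.62968421 0.06729365 0.10749826] 0.07078607276809352 -60.66031171347031
[0.34,0.51,0],[0.3,0.53,0],[0.25,0.56,0],[0.2,0.57,0],[0.14,0.6,0],[0.1,0.6,0],[0.04,0.61,0],[-0.01,0.61,0],[-0.06,0.61,0],[-0.12,0.6,0],[-0.16,0.58,0],[-0.22,0.57,0]
[-0.27,0.55,0],[-0.31,0.53,0],[-0.36,0.49,0],[-0.4,0.46,0],[-0.44,0.43,0],[-0.48,0.38,0],[-0.5,0.34,0],[-0.54,0.3,0],[-0.55,0.25,0],[-0.58,0.2,0],[-0.59,0.15,0],[-0.61,0.09,0]
[-0.61,0.04,0],[-0.61,-0.01,0],[-0.6,-0.06,0],[-0.6,-0.12,0],[-0.59,-0.16,0],[-0.57,-0.22,0],[-0.55,-0.27,0],[-0.52,-0.31,0],[-0.5,-0.36,0],[-0.46,-0.4,0],[-0.42,-0.44,0],[-0.39,-0.48,0]
[-0.34,-0.5,0],[-0.3,-0.54,0],[-0.25,-0.55,0],[-0.19,-0.58,0],[-0.15,-0.59,0],[-0.1,-0.61,0],[-0.04,-0.61,0],[0.01,-0.61,0],[0.06,-0.6,0],[0.12,-0.6,0],[0.17,-0.59,0],[0.21,-0.57,0]
[0.27,-0.55,0],[0.32,-0.52,0],[0.35,-0.5,0],[0.4,-0.46,0],[0.44,-0.42,0],[0.48,-0.39,0],[0.5,-0.34,0],[0.54,-0.3,0],[0.56,-0.24,0],[0.57,-0.2,0],[0.6,-0.15,0],[0.6,-0.1,0]
[0.61,-0.04,0],[0.61,0.01,0],[0.61,0.06,0],[0.6,0.12,0],[0.58,0.17,0],[0.57,0.22,0],[0.55,0.26,0],[0.53,0.32,0],[0.49,0.36,0],[0.46,0.4,0],[0.43,0.44,0],[0.38,0.47,0]
```

```bash
python3 -m inch '{"dp":[[0.17,0.25,0],[0.17,0.26,0],[0.3,0.53,0],[0.25,0.56,0],[0.2,0.57,0],[0.14,0.6,0],[0.1,0.6,0]],"yaw":[0,0,0,0,0,0,0],"grip":[1,1,1,1,1,1,1]}'
python3 -m inch '{"dp":[[0.04,0.61,0],[-0.01,0.61,0],[-0.06,0.61,0],[-0.12,0.6,0],[-0.16,0.58,0],[-0.22,0.57,0]],"yaw":[0,0,0,0,0,0],"grip":[1,1,1,1,1,1]}'
```

```text
time_s: 17.5
tcp_pos: [0.5941, 0.0587, 0.1075]
tcp_rot: [0.0, -0.659, 0.752, -0.0]
force: [2.3, 2.4, 2.9]
grip_width: 0.0225
grasp_force: 58.8
time_s: 18.25
tcp_pos: [0.5598, 0.0689, 0.1075]
tcp_rot: [0.001, -0.659, 0.752, -0.0]
force: [5.7, 2.8, -0.2]
grip_width: 0.0229
grasp_force: 58.8
```

```bash
python3 -m inch '{"dp":[[-0.27,0.55,0],[-0.31,0.53,0],[-0.36,0.49,0],[-0.4,0.46,0],[-0.44,0.43,0],[-0.48,0.38,0]],"yaw":[0,0,0,0,0,0],"grip":[1,1,1,1,1,1]}'
python3 -m inch '{"dp":[[-0.5,0.34,0],[-0.54,0.3,0],[-0.55,0.25,0],[-0.58,0.2,0],[-0.59,0.15,0],[-0.61,0.09,0]],"yaw":[0,0,0,0,0,0],"grip":[1,1,1,1,1,1]}'
python3 -m inch '{"dp":[[-0.61,0.04,0],[-0.61,-0.01,0],[-0.6,-0.06,0],[-0.6,-0.12,0],[-0.59,-0.16,0],[-0.57,-0.22,0]],"yaw":[0,0,0,0,0,0],"grip":[1,1,1,1,1,1]}'
```

```text
time_s: 19.0
tcp_pos: [0.5351, 0.0944, 0.1075]
tcp_rot: [0.0, -0.659, 0.752, -0.001]
force: [8.8, -3.7, -2.7]
grip_width: 0.0227
grasp_force: 58.8
time_s: 19.75
tcp_pos: [0.5259, 0.128, 0.1074]
tcp_rot: [-0.001, -0.659, 0.752, -0.001]
force: [9.7, -10.0, 0.6]
grip_width: 0.0224
grasp_force: 59.1
time_s: 20.5
tcp_pos: [0.5339, 0.1616, 0.1072]
tcp_rot: [-0.003, -0.659, 0.752, -0.001]
force: [-0.4, -9.5, 9.0]
grip_width: 0.0231
grasp_force: 59.8
```

```bash
python3 -m inch '{"dp":[[-0.55,-0.27,0],[-0.52,-0.31,0],[-0.5,-0.36,0],[-0.46,-0.4,0],[-0.42,-0.44,0],[-0.39,-0.48,0]],"yaw":[0,0,0,0,0,0],"grip":[1,1,1,1,1,1]}'
python3 -m inch '{"dp":[[-0.34,-0.5,0],[-0.3,-0.54,0],[-0.25,-0.55,0],[-0.19,-0.58,0],[-0.15,-0.59,0],[-0.1,-0.61,0]],"yaw":[0,0,0,0,0,0],"grip":[1,1,1,1,1,1]}'
python3 -m inch '{"dp":[[-0.04,-0.61,0],[0.01,-0.61,0],[0.06,-0.6,0],[0.12,-0.6,0],[0.17,-0.59,0],[0.21,-0.57,0]],"yaw":[0,0,0,0,0,0],"grip":[1,1,1,1,1,1]}'
```

```text
time_s: 21.25
tcp_pos: [0.5599, 0.1888, 0.1073]
tcp_rot: [-0.002, -0.659, 0.752, 0.0]
force: [-3.7, 0.3, 8.5]
grip_width: 0.0227
grasp_force: 60.0
time_s: 22.0
tcp_pos: [0.5978, 0.1989, 0.1074]
tcp_rot: [0.001, -0.659, 0.752, -0.0]
force: [5.1, 2.1, 1.0]
grip_width: 0.0231
grasp_force: 59.4
time_s: 22.75
tcp_pos: [0.6334, 0.1881, 0.1075]
tcp_rot: [0.001, -0.659, 0.752, -0.001]
force: [7.7, -0.3, 0.8]
grip_width: 0.0229
grasp_force: 59.3
```

```bash
python3 -m inch '{"dp":[[0.27,-0.55,0],[0.32,-0.52,0],[0.35,-0.5,0],[0.4,-0.46,0],[0.44,-0.42,0],[0.48,-0.39,0],[0.5,-0.34,0],[0.54,-0.3,0],[0.56,-0.24,0],[0.57,-0.2,0],[0.6,-0.15,0],[0.6,-0.1,0]],"yaw":[0,0,0,0,0,0,0,0,0,0,0,0],"grip":[1,1,1,1,1,1,1,1,1,1,1,1]}'
python3 -m inch '{"dp":[[0.61,-0.04,0],[0.61,0.01,0],[0.61,0.06,0],[0.6,0.12,0],[0.58,0.17,0],[0.57,0.22,0],[0.55,0.26,0],[0.53,0.32,0],[0.49,0.36,0],[0.46,0.4,0],[0.43,0.44,0],[0.38,0.47,0]],"yaw":[0,0,0,0,0,0,0,0,0,0,0,0],"grip":[1,1,1,1,1,1,1,1,1,1,1,1]}'
python3 -m inch '{"dp":[[0.34,0.51,0],[0.3,0.53,0],[0.25,0.56,0],[0.2,0.57,0],[0.14,0.6,0],[0.1,0.6,0],[0.04,0.61,0],[-0.01,0.61,0],[-0.06,0.61,0],[-0.12,0.6,0],[-0.16,0.58,0],[-0.22,0.57,0]],"yaw":[0,0,0,0,0,0,0,0,0,0,0,0],"grip":[1,1,1,1,1,1,1,1,1,1,1,1]}'
```

```text
time_s: 24.25
tcp_pos: [0.6661, 0.1264, 0.1075]
tcp_rot: [0.0, -0.659, 0.752, -0.0]
force: [5.2, -0.9, 4.0]
grip_width: 0.0228
grasp_force: 59.6
time_s: 25.75
tcp_pos: [0.6288, 0.0669, 0.1074]
tcp_rot: [-0.0, -0.659, 0.752, 0.0]
force: [2.3, -1.0, 6.6]
grip_width: 0.0226
grasp_force: 59.7
time_s: 27.25
tcp_pos: [0.5597, 0.069, 0.1074]
tcp_rot: [0.001, -0.659, 0.752, -0.0]
force: [5.9, 2.0, 3.0]
grip_width: 0.0228
grasp_force: 59.7
```

Forces and radius repeat from turn one, so I continue through the second heavy point.

```bash
python3 -m inch '{"dp":[[-0.27,0.55,0],[-0.31,0.53,0],[-0.36,0.49,0],[-0.4,0.46,0],[-0.44,0.43,0],[-0.48,0.38,0],[-0.5,0.34,0],[-0.54,0.3,0],[-0.55,0.25,0],[-0.58,0.2,0],[-0.59,0.15,0],[-0.61,0.09,0]],"yaw":[0,0,0,0,0,0,0,0,0,0,0,0],"grip":[1,1,1,1,1,1,1,1,1,1,1,1]}'
python3 -m inch '{"dp":[[-0.61,0.04,0],[-0.61,-0.01,0],[-0.6,-0.06,0],[-0.6,-0.12,0],[-0.59,-0.16,0],[-0.57,-0.22,0],[-0.55,-0.27,0],[-0.52,-0.31,0],[-0.5,-0.36,0],[-0.46,-0.4,0],[-0.42,-0.44,0],[-0.39,-0.48,0]],"yaw":[0,0,0,0,0,0,0,0,0,0,0,0],"grip":[1,1,1,1,1,1,1,1,1,1,1,1]}'
python3 -m inch '{"dp":[[-0.34,-0.5,0],[-0.3,-0.54,0],[-0.25,-0.55,0],[-0.19,-0.58,0],[-0.15,-0.59,0],[-0.1,-0.61,0],[-0.04,-0.61,0],[0.01,-0.61,0],[0.06,-0.6,0],[0.12,-0.6,0],[0.17,-0.59,0],[0.21,-0.57,0]],"yaw":[0,0,0,0,0,0,0,0,0,0,0,0],"grip":[1,1,1,1,1,1,1,1,1,1,1,1]}'
python3 -m inch '{"dp":[[0.27,-0.55,0],[0.32,-0.52,0],[0.35,-0.5,0],[0.4,-0.46,0],[0.44,-0.42,0],[0.48,-0.39,0],[0.5,-0.34,0],[0.54,-0.3,0],[0.56,-0.24,0],[0.57,-0.2,0],[0.6,-0.15,0],[0.6,-0.1,0]],"yaw":[0,0,0,0,0,0,0,0,0,0,0,0],"grip":[1,1,1,1,1,1,1,1,1,1,1,1]}'
```

```text
time_s: 28.75
tcp_pos: [0.5259, 0.1282, 0.1073]
tcp_rot: [-0.001, -0.659, 0.752, -0.001]
force: [10.3, -9.5, 3.2]
grip_width: 0.0223
grasp_force: 59.5
time_s: 30.25
tcp_pos: [0.5598, 0.1889, 0.1072]
tcp_rot: [-0.002, -0.659, 0.752, 0.0]
force: [-2.3, 0.5, 10.4]
grip_width: 0.0224
grasp_force: 60.3
time_s: 31.75
tcp_pos: [0.6329, 0.1885, 0.1075]
tcp_rot: [0.001, -0.659, 0.752, -0.001]
force: [8.2, 0.0, 2.2]
grip_width: 0.0228
grasp_force: 59.6
time_s: 33.25
tcp_pos: [0.6661, 0.1264, 0.1075]
tcp_rot: [0.0, -0.659, 0.752, -0.0]
force: [5.3, -0.7, 4.8]
grip_width: 0.0222
grasp_force: 59.7
```

```bash
python3 -m inch '{"dp":[[0.61,-0.04,0],[0.61,0.01,0],[0.61,0.06,0],[0.6,0.12,0],[0.58,0.17,0],[0.57,0.22,0],[0.55,0.26,0]],"yaw":[0,0,0,0,0,0,0],"grip":[1,1,1,1,1,1,1]}'
python3 -m inch '{"dp":[[0.31,0.17,0],[0.22,0.15,0]],"yaw":[0,0],"grip":[1,1]}'
python3 - <<'E'
import numpy as np
a=np.radians(-61-660-np.arange(35,130,2.));
M=np.array([[-.131,-.991],[-.991,.131]])
Q=np.c_[7*np.cos(a),7*np.sin(a)]@M; d=np.diff(Q,axis=0)
for i in range(0,46,1):print(695+2*i,d[i].round(3),end=' | ')
E
```

```text
time_s: 34.12
tcp_pos: [0.6521, 0.0866, 0.1074]
tcp_rot: [-0.0, -0.659, 0.752, -0.0]
force: [3.3, -1.4, 5.7]
grip_width: 0.0223
grasp_force: 59.8
time_s: 34.38
tcp_pos: [0.648, 0.0818, 0.1074]
tcp_rot: [-0.0, -0.659, 0.752, -0.0]
force: [3.7, -1.2, 6.2]
grip_width: 0.0227
grasp_force: 59.8
695 [0.213 0.12 ] | 697 [0.208 0.128] | 699 [0.204 0.135] | 701 [0.199 0.142] | 703 [0.194 0.149] | 705 [0.189 0.155] | 707 [0.183 0.162] | 709 [0.177 0.168] | 711 [0.171 0.174] | 713 [0.165 0.18 ] | 715 [0.159 0.186] | 717 [0.152 0.191] | 719 [0.145 0.196] | 721 [0.138 0.201] | 723 [0.131 0.206] | 725 [0.124 0.21 ] | 727 [0.117 0.215] | 729 [0.109 0.219] | 731 [0.101 0.222] | 733 [0.094 0.226] | 735 [0.086 0.229] | 737 [0.078 0.232] | 739 [0.069 0.234] | 741 [0.061 0.236] | 743 [0.053 0.238] | 745 [0.045 0.24 ] | 747 [0.036 0.242] | 749 [0.028 0.243] | 751 [0.019 0.243] | 753 [0.011 0.244] | 755 [0.002 0.244] | 757 [-0.006  0.244] | 759 [-0.015  0.244] | 761 [-0.023  0.243] | 763 [-0.032  0.242] | 765 [-0.04   0.241] | 767 [-0.049  0.239] | 769 [-0.057  0.238] | 771 [-0.065  0.235] | 773 [-0.073  0.233] | 775 [-0.081  0.23 ] | 777 [-0.089  0.227] | 779 [-0.097  0.224] | 781 [-0.105  0.221] | 783 [-0.113  0.217] | 785 [-0.12   0.213] |
```

```bash
python3 -m inch '{"dp":[[0.2,0.14,0],[0.2,0.15,0],[0.19,0.15,0],[0.18,0.16,0],[0.18,0.17,0]],"yaw":[0,0,0,0,0],"grip":[1,1,1,1,1]}'

```

```text
time_s: 35.0
tcp_pos: [0.6391, 0.0734, 0.1074]
tcp_rot: [-0.001, -0.659, 0.752, -0.0]
force: [3.0, -2.2, 5.5]
grip_width: 0.0227
grasp_force: 59.8
```

```bash
python3 -m inch '{"dp":[[0.17,0.17,0],[0.17,0.18,0]],"yaw":[0,0],"grip":[1,1]}'

```

```text
time_s: 35.25
tcp_pos: [0.6351, 0.0705, 0.1074]
tcp_rot: [-0.001, -0.659, 0.752, -0.0]
force: [2.7, -0.9, 7.1]
grip_width: 0.0225
grasp_force: 59.8
```

Now at 714°, with no stop felt yet.

```bash
python3 -m inch '{"dp":[[0.16,0.18,0],[0.16,0.19,0]],"yaw":[0,0],"grip":[1,1]}'

```

```text
time_s: 35.5
tcp_pos: [0.6309, 0.0679, 0.1074]
tcp_rot: [-0.001, -0.659, 0.752, 0.0]
force: [2.0, 0.5, 7.7]
grip_width: 0.0228
grasp_force: 59.8
```

```bash
python3 -m inch '{"dp":[[0.15,0.19,0],[0.14,0.2,0]],"yaw":[0,0],"grip":[1,1]}'

```

```text
time_s: 35.75
tcp_pos: [0.6266, 0.0657, 0.1074]
tcp_rot: [-0.001, -0.659, 0.752, 0.0]
force: [1.9, 0.0, 7.6]
grip_width: 0.0226
grasp_force: 59.8
```

```bash
python3 -m inch '{"dp":[[0.13,0.2,0],[0.13,0.21,0]],"yaw":[0,0],"grip":[1,1]}'

```

```text
time_s: 36.0
tcp_pos: [0.6221, 0.0637, 0.1073]
tcp_rot: [-0.001, -0.659, 0.752, 0.0]
force: [1.7, 0.3, 7.9]
grip_width: 0.0225
grasp_force: 59.8
```

```bash
python3 -m inch '{"dp":[[0.12,0.21,0],[0.11,0.22,0]],"yaw":[0,0],"grip":[1,1]}'

```

```text
time_s: 36.25
tcp_pos: [0.6176, 0.062, 0.1074]
tcp_rot: [-0.001, -0.659, 0.752, 0.0]
force: [2.2, 0.9, 7.9]
grip_width: 0.023
grasp_force: 59.8
```

```bash
python3 -m inch '{"dp":[[0.1,0.22,0],[0.1,0.23,0]],"yaw":[0,0],"grip":[1,1]}'

```

```text
time_s: 36.5
tcp_pos: [0.6128, 0.0607, 0.1074]
tcp_rot: [-0.001, -0.659, 0.752, 0.0]
force: [1.8, 0.2, 7.7]
grip_width: 0.0229
grasp_force: 59.8
```

```bash
python3 -m inch '{"dp":[[0.09,0.23,0],[0.08,0.23,0]],"yaw":[0,0],"grip":[1,1]}'

```

```text
time_s: 36.75
tcp_pos: [0.608, 0.0597, 0.1074]
tcp_rot: [-0.001, -0.659, 0.752, 0.0]
force: [1.5, 0.6, 7.4]
grip_width: 0.0225
grasp_force: 59.9
```

```bash
python3 -m inch '{"dp":[[0.07,0.23,0],[0.06,0.24,0]],"yaw":[0,0],"grip":[1,1]}'

```

```text
time_s: 37.0
tcp_pos: [0.6033, 0.0591, 0.1074]
tcp_rot: [-0.0, -0.659, 0.752, 0.0]
force: [1.7, 1.8, 7.2]
grip_width: 0.0226
grasp_force: 59.9
```

```bash
python3 -m inch '{"dp":[[0.05,0.24,0],[0.05,0.24,0]],"yaw":[0,0],"grip":[1,1]}'

```

```text
time_s: 37.25
tcp_pos: [0.5992, 0.0588, 0.1075]
tcp_rot: [0.0, -0.659, 0.752, -0.0]
force: [6.3, 0.0, 2.5]
grip_width: 0.0225
grasp_force: 59.7
```

Stop felt at about 746°. Now pressing gently.

```bash
python3 -m inch '{"dp":[[0.02,0.12,0],[0.01,0.08,0],[0,0,0]],"yaw":[0,0,0],"grip":[1,1,1]}'

```

```text
time_s: 37.62
tcp_pos: [0.5983, 0.0589, 0.1075]
tcp_rot: [0.001, -0.659, 0.752, -0.001]
force: [8.4, -0.3, 1.2]
grip_width: 0.023
grasp_force: 59.4
```

```bash
python3 -m inch '{"dp":[[0.01,0.12,0],[0.01,0.13,0],[0,0,0]],"yaw":[0,0,0],"grip":[1,1,1]}'

```

```text
time_s: 38.0
tcp_pos: [0.5969, 0.0589, 0.1076]
tcp_rot: [0.002, -0.659, 0.752, -0.001]
force: [13.0, -2.8, -2.5]
grip_width: 0.0226
grasp_force: 59.2
```

```bash
python3 -m inch '{"dp":[[0,0.1,0],[0,0,0],[0,0,0],[0,0,0],[0,0,0],[0,0,0],[0,0,0],[0,0,0],[0,0,0]],"yaw":[0,0,0,0,0,0,0,0,0],"grip":[1,1,1,1,1,1,1,1,1]}'

```

```text
time_s: 39.12
tcp_pos: [0.5964, 0.059, 0.1076]
tcp_rot: [0.002, -0.659, 0.752, -0.002]
force: [15.5, -3.3, -4.2]
grip_width: 0.0224
grasp_force: 59.2
```

```bash
python3 -m inch '{"dp":[[0,0,0],[0,0,0],[0,-0.1,0],[0,-0.1,0],[0,-0.1,0],[0,-0.1,0],[0,0,0]],"yaw":[0,0,0,0,0,0,0],"grip":[1,1,1,1,1,1,1]}'

```

```text
time_s: 40.0
tcp_pos: [0.5987, 0.0588, 0.1074]
tcp_rot: [0.001, -0.659, 0.752, -0.001]
force: [9.0, 0.2, 1.7]
grip_width: 0.0228
grasp_force: 59.7
```

```bash
python3 -m inch '{"dp":[[0,-0.1,0],[0,-0.1,0],[0,-0.1,0],[0,0,0]],"yaw":[0,0,0,0],"grip":[1,1,1,1]}'

```

```text
time_s: 40.5
tcp_pos: [0.6003, 0.0587, 0.1073]
tcp_rot: [0.0, -0.659, 0.752, 0.0]
force: [1.5, 3.7, 6.7]
grip_width: 0.0228
grasp_force: 60.1
```

```bash
python3 -m inch '{"dp":[[0,0,0],[0,0,0],[0,0,0]],"yaw":[0,0,0],"grip":[1,1,1]}' 20
python3 -m inch '{"dp":[[0,0,0],[0,0,0],[0,0,0],[0,0,0],[0,0,0],[0,0,0],[0,0,-1],[0,0,-3],[0,0,-4],[0,0,-3],[0,0,-1],[0,0,0]],"yaw":[0,0,0,0,0,0,0,0,0,0,0,0],"grip":[0.6,0.5,0.4,0.3,0.2,0.2,0.2,0.2,0.2,0.2,0.2,0.2]}' 20
python3 - <<'E'
from h import *
snap('wrist','w6'); a=snap('side','s6')['img']; b=snap('top','t6')['img']
c=cv2.resize(b[145:290,190:450],None,fx=2.15,fy=2.15,interpolation=cv2.INTER_CUBIC)
w=cv2.imread('pics/w6.png')
cv2.imwrite('pics/m6.png',np.hstack([cv2.resize(c,(440,246)),cv2.resize(w,(328,246))]))
E
```

```text
time_s: 40.88
tcp_pos: [0.6003, 0.0587, 0.1073]
tcp_rot: [0.0, -0.659, 0.752, 0.0]
force: [2.0, 3.7, 4.8]
grip_width: 0.0227
grasp_force: 60.1
time_s: 42.38
tcp_pos: [0.6005, 0.0584, 0.2279]
tcp_rot: [0.001, -0.659, 0.752, -0.0]
force: [0.1, -0.2, -1.3]
grip_width: 0.0685
grasp_force: 0.0
```

View pics/m6.png

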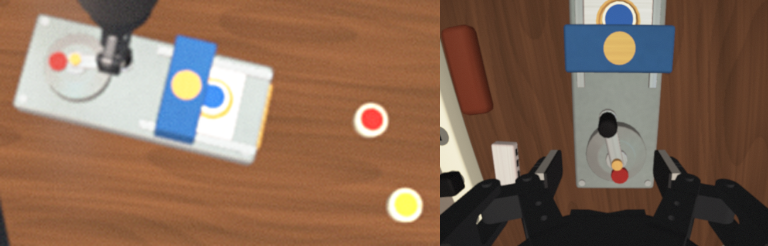

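The final view shows the badge seated in the cup at the bridge's edge, red and yellow in place, and the gripper clear of the handle.

```bash
python3 - <<'E'
from h import *
print(pt('w6',287,206,.151), telemetry.read_state()['time_s'])
print(workorder.finish_job())
E
```

```text
[0.59882654 0.04964368 0.151     ] 42.525
the job is handed in; nothing more can be done
None
```

The blue cartridge is seated in the cup, and the crank was wound about 746° clockwise to the end stop, held at about 15 N for a second and released. The red and yellow cartridges were left alone, and I handed the job in at 42.5 s; the hand-in gave no verdict.

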